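# Clear the packing and seat the beater in the returned mixer

### The arm

A 6-joint arm with a two-finger parallel gripper is mounted at the origin on the work surface. World frame = base frame: x ahead of the robot, y to its left, z up, the work surface at z = 0. Lengths are in m, angles in rad, forces in N, time in s.
With the tool pointing down it reaches from about 0.225 to 0.875 m from the base axis. Payload 3.4 kg.
Tool frame: the origin (TCP) lies between the finger pads; the fingertips stand 25 mm ahead of it and the grasp point (between the pads) lies 6 mm ahead of it (manip.tips_ahead is the distance from the TCP to the fingertips, in m); z points along the fingers, x is the direction in which the jaws open and shut, and the axes are right-handed (so a half turn about z gives the same grasp; the last joint's range is limited). The gripper opens to 85 mm and grips with 20 to 120 N. Pads are 22 mm wide; open, the fingers measure 114 mm over their backs; the gripper's body (76 mm by 85 mm) begins 54 mm behind the grasp point. The pads swing forward as they close: fully open they stand 13 mm farther back than shut.
Start: joints at [-1.292, 0.276, 1.505, -0, 1.361, -0.121], TCP at [0.224, -0.53, 0.256] pointing down, gripper open.
Joint ranges: [-2.89, 2.89], [-0.75, 2.08], [0.22, 2.7], [-1.18, 4.32], [0.11, 2.71], [-2.7, 2.7]. Speed limits (rad/s): [2.57, 2.57, 3.14, 3.14, 3.14, 3.14].

### API

Orientations are given as a unit quaternion [w, x, y, z].
In Python, from rig import manip gives the robot as it stands. The module is installed in compiled form; this text tells all that it offers.
- The arm moves only by the tool send_rows, never from a script. Its argument "plan" is a list of rows, each an object with "linear": the shift along the tool's x, y, z in m, a list of three; "delta_rot": the turn, a rotation vector about the tool's x, y, z in degrees, a list of three; "fingers": the finger opening in m, from 0 to 0.0854. A call has 1 to 12 rows; each row shifts and turns the pose as measured when the row begins, along the tool's axes as they then stand; what a row does not reach is not made up. A row lasts 1/12 s, in which the tool goes at most 41.7 mm and 7.16 degrees, less where a joint would pass 70% of its speed; a pose out of reach is approached as far as the arm can. A call with a gripper value outside its range is refused whole. The fingers move at their own pace and stop on an object; "force" is the grip in N (left out, the last holds). Time passes only in rows, so rows that do not move let the fingers close. It gives the time, the measured TCP pose, the force and the opening at its end, in the units of the state.
- manip.get_state(): the state, without advancing time (a new reading comes with each control period).
- manip.get_image(name): name is "scene" or "top" or "wrist"; returns the picture (480x640x3 uint8, red, green, blue); there is no depth.
- manip.camera_info(name): a dict with "K" (3x3 intrinsics, pixels), "rvec" (rotation vector, rad) and "tvec" (3), from world to camera coordinates, as OpenCV has them. Camera axes: x right, y down, z forward; pixel columns grow to the right and rows downward; lengths in m; the calibration is good to about 2 mm. A picture is of the moment at which its call begins: read the wrist's pose just before it. camera_info takes no time and is no camera call; for the wrist camera it gives the pose at the moment of the call.
- manip.sign_off(): hands the job in, once; it reports no verdict.
Trained networks look in the newest picture that a camera, given by its name, has taken for a name from the list of things; names that differ only in an ending like _2 or _b are one class to them, and where a whole thing is asked for, a point or a joint stands for the part that bears it (a point fixed in the world has none). Each returns a list of dicts, best first, with "p" (0 to 1); they miss things now and then, are a little off and sometimes report something else, mostly with a low value. They report only what shows in the picture. A call takes as long as a camera call.
- manip.find_in(thing, camera): "extent" ([left, top, right, bottom] in pixels, round what is visible of it).
- manip.masks_of(thing, camera): "pixels" (480x640 bool, what is visible of it) and "extent" ([left, top, right, bottom] in pixels, round what is visible of it).
The state is a dict: "clock": time; "qpos": joint angles; "qd": joint speeds; "effort": joint torques, N m; "position": TCP position; "ee_rot": TCP orientation; "contact_force": force on the tool from outside, world axes, zero at the start; "moment": the same for the moment, N m; "width": finger opening in m.
Only numpy, scipy, OpenCV 4.12 (cv2) and the standard library are available. Lean on these libraries where they do the work, as an engineer would, in place of code of your own. Each camera call takes 0.05 s, during which the arm holds its last target. There are 200 camera calls.

### The job

On the returns bench, first clear the two pieces of packing (white foam and brown cardboard) off the upturned mixer into the open waste carton. Then take the wire beater from the stand, turn it until its cross splines mesh with the mixer's drive socket and slide it fully home, collar down on the socket, against the ejector spring. Finish while the fingers still hold the beater pressed home, because the spring lifts it if you let go; leave the dough hook and everything else on the bench where it is.

Things in the scene. Friction and masses are not known exactly. Their poses are not given: they have to be found in the camera images.
- foam_mid (a point): White packing-foam piece, loose, 20 g, on the mixer over the drive socket. Base 58 (its x) x 46 (its y) x 20 mm high; on it a ridge 24 (x) x 46 (y) mm, 14 mm higher, centred 14 mm towards -x: 34 mm high in all. This point is on the base's vertical centre line, 17 mm above the underside; z up. Grip across y (46 mm).
- card_mid (a point): Brown laminated-cardboard block, loose, about 30 g, 56 (its x) x 40 (its y) x 32 mm high, lying on the mixer's deck at the end away from the socket. This point is its centre, 16 mm above its underside; z up.
- carton_in (a point): Open brown waste carton, fixed, 180 x 180 mm outside, 100 mm high, walls 5 mm, inside 170 x 170 mm. This point is the centre of its inner floor (5 mm above the bench); z up, x and y along the sides. The flaps folded outward are only for show.
- mixer: Red mixer, fixed, on its back in a black cradle: 250 x 125 mm footprint, shell 210 mm long (its x), 88 mm wide (y). Origin: centre of the cradle's underside on the bench; the flat deck is 100 mm above it. The drive socket is 55 mm towards +x from the origin, in a white ring 56 mm in diameter whose rim is 110 mm above the bench.
- drive_socket (a point): Centre of the white drive socket's mouth, level with the ring's rim. Face 32 mm square with a cross slot, arms along this point's x and y: 6 mm wide, 24 mm tip to tip, central bore 10 mm square, 44 mm deep. z up. Starts turned at random within 0.8 rad of the mixer's axes; turns stiffly about z (0.15 N m). Meshes every quarter turn.
- ejector (a joint): Spring-loaded ejector pin on the socket's axis, its top 20 mm below the mouth. Value in m: 0 at rest, grows as it is pushed down, about 0.014 when the beater is fully home. It pushes back with about 3.6 N at first and about 8 N with the beater home.
- beater_grip (a point): Steel beater, loose, 110 g, 115 mm tall, upright, foot down, in a hole of the grey stand. This point: on its axis, 27 mm below the top, where to grip its cage: four vertical straps 10 mm wide, 52 mm tall, outer faces 45 mm apart in opposite pairs. Its x and y axes run through the straps; z up. Home, this point is 54 mm above the socket's mouth; with wings unmeshed on the face, 76 mm.
- beater_foot (a point): Tip of the beater's foot, on its axis, 88 mm below the grip point. From here up: pilot pin 8 mm in diameter with tapered tip (0 to 12 mm), four spline wings, in line with the cage's straps, forming a cross 22 mm tip to tip and 4 mm thick, lower ends tapered (12 to 26 mm), stem, black collar 36 mm in diameter (34 to 40 mm), cage (63 to 115 mm).
- stand: Grey accessory stand, fixed, 190 (its x) x 80 x 55 mm high, origin at the centre of its underside. Beater's hole (27 mm wide, 45 mm deep) 50 mm towards +x from the origin, dough hook's 50 mm towards -x. Both rest with their collars on the top, foot tips 21 mm above the bench.
- hook_mid (a point): Steel dough hook standing in the stand's other hole (leave it): same foot and collar as the beater, spiral on top, 103 mm tall. This point is on its axis 50 mm above its foot tip.
- tape_roll: Brown tape roll, loose, 90 mm diameter, 48 mm high, flat on the bench beyond the mixer, to the right (leave it). Origin at the centre of its underside.
- marker: Blue marker, loose, 16 mm thick, 146 mm long, lying along its x beyond the mixer (leave it). Origin at its underside.
- scanner: Black and yellow hand scanner, loose, about 165 x 55 x 45 mm, beyond the mixer (leave it). Origin at its underside.
- product_box: Blue product box, loose, 100 x 70 x 110 mm, at the back (leave it). Origin at the centre of its underside.
- mug: White mug, loose, 80 mm diameter, 90 mm high, at the left side (leave it). Origin at its underside.
- cutter: Screwdriver with orange handle, loose, 170 mm long, at the right side (leave it). Origin at its underside.

How it is judged:
On the way, in this order (a step that is already met when the one before it is completed fails the run):
1. both packing pieces lie in the waste carton, released (x of foam_mid in the frame of carton_in between -0.085 and 0.085 m and y of foam_mid in the frame of carton_in between -0.085 and 0.085 m and z of each of foam_mid, card_mid in the frame of carton_in below 0.085 m and x of card_mid in the frame of carton_in between -0.085 and 0.085 m and y of card_mid in the frame of carton_in between -0.085 and 0.085 m and contact force between the fingers and foam_chunk below 0.1 N and contact force between the fingers and card_chunk below 0.1 N), for 0.2 s.
2. the beater's splines have meshed: its wings are inside the socket's cross slot (horizontal distance between beater_grip and drive_socket below 0.006 m and z of beater_grip in the frame of drive_socket below 0.07 m), for 0.1 s.
At the end, for the whole second after the job is handed in: Beater home in the socket (collar within 3 mm of the mouth, axis within 6 mm, upright within 0.08 rad, ejector in by over 11 mm), pressing on the mixer with over 4 N fingers still on it (over 2 N); both packing pieces inside the waste carton below its rim, released (all of step 1 and horizontal distance between beater_grip and drive_socket below 0.006 m and z of beater_grip in the frame of drive_socket below 0.057 m and angle between beater_grip's own z axis and vertical below 0.08 rad and value of joint ejector above 0.011 m and contact force between beater and mixer above 4 N and contact force between the fingers and beater above 2 N); the arm keeps its last pose, push and grip.
It fails at once if the dough hook is displaced in or taken from the stand (distance of hook_mid from where it was at the start of the episode above 0.03 m).
It fails at once if another thing on the bench is pushed away by more than 3 cm (distance of any of tape_roll, marker, scanner, product_box, mug, cutter from where it was at the start of the episode above 0.03 m).
It also fails if it takes over 69 s, if anything falls off the work surface, if the arm or the gripper's body presses on something with over 40 N, if the wrist force passes 120 N, or if a joint passes its speed limit or range.

## Working session

There is one attempt and no reset: what is moved stays moved. The work goes in short steps, Python scripts to look and compute and a tool call to move; the robot and the scene stay as the last step left them, time stands still between calls to the robot, and variables do not carry over. Pictures are saved under pics/ and viewed, about 8 in all and at most 12, crops included, and the job is handed in when it is done.

Besides the shell and the picture viewer there is one more tool, called after "Emit:" as name([rows], argument=value, ...), one row to a line, values as JSON. send_rows: Moves the arm, as the interface text tells. Its arguments: {"type":"object","properties":{"plan":{"type":"array","items":{"type":"object","properties":{"linear":{"type":"array","items":{"type":"number"}},"delta_rot":{"type":"array","items":{"type":"number"}},"fingers":{"type":"number"}}}},"force":{"type":"number"}},"required":["plan"]}

```bash
mkdir -p pics
cat > h.py <<'E'
import numpy as np, cv2
from rig import manip
from scipy.spatial.transform import Rotation as R
def cam(n):
    c=manip.camera_info(n); return np.array(c["K"],float),R.from_rotvec(np.ravel(c["rvec"])).as_matrix(),np.ravel(c["tvec"])
def ray(n,uv,z):
    K,Rm,t=cam(n); d=Rm.T@np.linalg.inv(K)@np.array([uv[0],uv[1],1.]); o=-Rm.T@t
    return o+d*(z-o[2])/d[2]
def proj(n,P):
    K,Rm,t=cam(n); p=(Rm@np.atleast_2d(P).T).T+t; p=p@K.T; return p[:,:2]/p[:,2:]
def tool(s=None):
    s=s or manip.get_state(); q=s["ee_rot"]; return np.array(s["position"]),R.from_quat([q[1],q[2],q[3],q[0]]).as_matrix()
def goto(P,yaw=None):
    """print shift in tool axes to world P; yaw: world angle of tool x axis"""
    p,M=tool(); print("shift tool mm",np.round(M.T@(np.array(P)-p)*1000,1),"toolx yaw deg",round(np.degrees(np.arctan2(M[1,0],M[0,0])),2),"tilt",np.round(M[:,2],4))
E
python3 - <<'E'
from h import *
s=manip.get_state();print(s);print(tool())
for n in("scene","top","wrist"):
    im=manip.get_image(n);cv2.imwrite(f"pics/{n}0.png",im[:,:,::-1])
    K,Rm,t=cam(n);print(n,K[0,0],"pos",-Rm.T@t,"fwd",Rm[2])
for th in("foam_mid","card_mid","carton_in","mixer","drive_socket","beater_grip","stand","hook_mid","tape_roll","mug","product_box"):
    for n in("scene","top"):
        r=manip.find_in(th,n)
        print(th,n,[(np.round(x["extent"]).astype(int).tolist(),round(x["p"],2)) for x in r[:2]])
a=cv2.imread("pics/scene0.png");b=cv2.imread("pics/top0.png");cv2.imwrite("pics/both.png",np.vstack([a,b])[:, :])
E
```

```text
{'clock': 0.0, 'qpos': array([-1.29199683e+00,  2.76590127e-01,  1.50609507e+00,  1.39324280e-05,
        1.36068999e+00, -1.20943409e-01]), 'qd': array([ 0.00053358,  0.00059839,  0.00043246,  0.00155401, -0.00021424,
        0.00048045]), 'effort': array([-6.81514757e-04, -4.16779053e+01, -2.45805931e+01, -3.07362998e-04,
        1.07552190e-02, -1.09493573e-05]), 'position': array([ 0.22368077, -0.52920839,  0.25545761]), 'ee_rot': array([-5.83748764e-04,  8.33419983e-01, -5.52639429e-01, -6.73526290e-04]), 'contact_force': array([-0.16326069, -0.12428471, -0.24511062]), 'moment': array([-0.02950329, -0.04780862,  0.02757163]), 'width': 0.08554042101859362}
(array([ 0.22368077, -0.52920839,  0.25545761]), array([[ 3.89178416e-01, -9.21162273e-01, -4.77455370e-04],
       [-9.21160700e-01, -3.89178642e-01,  1.71745014e-03],
       [-1.76786570e-03, -2.28581401e-04, -9.99998411e-01]]))
scene 541.4928917702837 pos [ 1.39466067 -0.42960066  1.46443056] fwd [-0.47747916  0.2744602  -0.83467673]
top 605.7965282929961 pos [0.52551295 0.00607386 1.4612742 ] fwd [ 0.05011752  0.01705179 -0
[... 533 characters left out ...]
]
drive_socket scene []
drive_socket top []
beater_grip scene [([388, 184, 401, 209], 0.84)]
beater_grip top [([175, 227, 201, 249], 0.58)]
stand scene [([356, 172, 412, 222], 0.96), ([274, 285, 328, 328], 0.62)]
stand top [([176, 218, 217, 304], 0.94)]
hook_mid scene [([369, 166, 383, 187], 0.42)]
hook_mid top [([182, 272, 206, 290], 0.71), ([179, 228, 201, 249], 0.44)]
tape_roll scene [([227, 310, 258, 348], 0.82)]
tape_roll top [([429, 158, 469, 198], 0.69)]
mug scene [([372, 222, 415, 272], 0.71), ([418, 159, 451, 193], 0.65)]
mug top [([78, 245, 132, 281], 0.91)]
product_box scene [([369, 219, 418, 273], 0.97)]
product_box top [([208, 152, 253, 208], 0.68), ([176, 217, 218, 304], 0.67)]
```

View pics/top0.png

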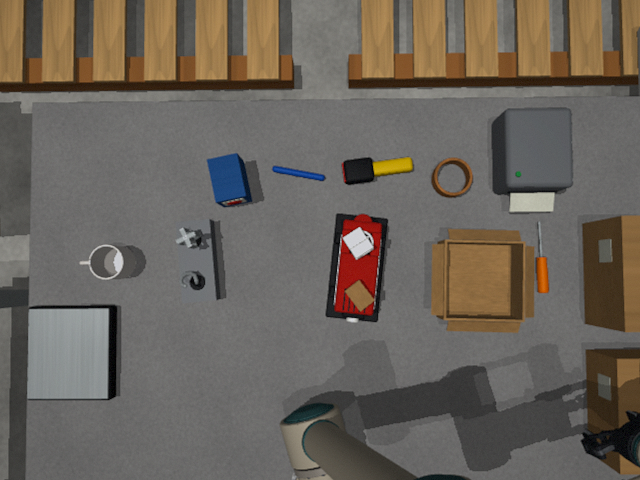

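Run:
```python
from h import *
im=manip.get_image("top")
for th,z in(("foam_mid",.13),("card_mid",.132),("carton_in",.1),("mixer",.08),("stand",.055),("hook_mid",.1),("beater_grip",.125)):
    r=manip.masks_of(th,"top")
    if not r: print(th,None);continue
    m=r[0]["pixels"].astype(np.uint8)
    c=cv2.findNonZero(m); P=np.array([ray("top",p,z)[:2] for p in c[:,0].astype(float)],np.float32)
    (cx,cy),(w,h),a=cv2.minAreaRect(P); print(th,round(r[0]["p"],2),"c",round(cx,4),round(cy,4),"mean",P.mean(0).round(4),"size",round(w,3),round(h,3),"ang",round(a,1))
```

```text
foam_mid 0.76 c 0.5909 -0.0463 mean [ 0.5903 -0.0459] size 0.06 0.048 ang 33.2
card_mid 0.8 c 0.4756 -0.0485 mean [ 0.4752 -0.0484] size 0.057 0.039 ang 38.3Traceback (most recent call last):
  File "<stdin>", line 7, in <module>
  File "h.py", line 7, in ray
    K,Rm,t=cam(n); d=Rm.T@np.linalg.inv(K)@np.array([uv[0],uv[1],1.]); o=-Rm.T@t
           ~~~^^^
  File "h.py", line 5, in cam
    c=manip.camera_info(n); return np.array(c["K"],float),R.from_rotvec(np.ravel(c["rvec"])).as_matrix(),np.ravel(c["tvec"])
ValueError: time passes only in moves, steps and waits
```

The top view shows the foam at (358,242) and the card at (360,295) on the mixer, the carton at (485,280), the beater at (188,238) and the hook at (194,281). The ray helper called camera_info once per pixel, so I'll vectorise it.

```bash
cat >> h.py <<'E'
def rays(n,uv,z):
    K,Rm,t=cam(n); uv=np.atleast_2d(uv).astype(float); d=np.c_[uv,np.ones(len(uv))]@np.linalg.inv(K).T@Rm; o=-Rm.T@t
    return o+d*((z-o[2])/d[:,2:3])
def meas(th,n,z):
    for r in manip.masks_of(th,n)[:1]:
        c=cv2.findNonZero(r["pixels"].astype(np.uint8))[:,0]; P=rays(n,c,z)[:,:2].astype(np.float32)
        (cx,cy),(w,h),a=cv2.minAreaRect(P); print(th,n,round(r["p"],2),"c",round(cx,4),round(cy,4),"mean",P.mean(0).round(4),"size",round(w,3),round(h,3),"ang",round(a,1))
E
python3 - <<'E'
from h import *
for th,z in(("foam_mid",.13),("card_mid",.132),("carton_in",.1),("mixer",.08),("stand",.055),("hook_mid",.1),("beater_grip",.13)): meas(th,"top",z)
p,M=tool()
print(p, M)
for n,P in(("card",[.475,-.048]),("carton",rays("top",[[485,281]],.05)[0][:2])): print(n,P); goto([*P,.256])
E
```

```text
foam_mid top 0.76 c 0.5909 -0.0463 mean [ 0.5903 -0.0459] size 0.06 0.048 ang 33.2
card_mid top 0.8 c 0.4756 -0.0485 mean [ 0.4752 -0.0484] size 0.057 0.039 ang 38.3
carton_in top 0.68 c 0.5067 -0.3267 mean [ 0.5063 -0.3267] size 0.23 0.232 ang 89.1
mixer top 0.59 c 0.5369 -0.0454 mean [ 0.5358 -0.0448] size 0.122 0.25 ang 83.8
stand top 0.72 c 0.5562 0.3229 mean [0.553 0.319] size 0.191 0.093 ang 4.0
hook_mid top 0.85 c 0.5106 0.3256 mean [0.5103 0.3243] size 0.058 0.039 ang 78.5
beater_grip top 0.61 c 0.6037 0.3252 mean [0.6047 0.3254] size 0.049 0.037 ang 71.8
[ 0.2238108  -0.52969708  0.25631148] [[ 3.89217346e-01 -9.21145947e-01  2.89478130e-05]
 [-9.21145944e-01 -3.89217347e-01 -7.41290260e-05]
 [ 7.95506429e-05  2.18714224e-06 -9.99999997e-01]]
card [0.475, -0.048]
shift tool mm [-3.459e+02 -4.189e+02  3.000e-01] toolx yaw deg -67.09 tilt [ 0.e+00 -1.e-04 -1.e+00]
carton [ 0.50305019 -0.34453192]
shift tool mm [-6.190e+01 -3.293e+02  3.000e-01] toolx yaw deg -67.09 tilt [ 0.e+00 -1.e-04 -1.e+00]
```

Emit:
send_rows([
  {"linear":[-0.026,-0.0315,0],"fingers":0.085},
  {"linear":[-0.026,-0.0315,0],"fingers":0.085},
  {"linear":[-0.026,-0.0315,0],"fingers":0.085},
  {"linear":[-0.026,-0.0315,0],"fingers":0.085},
  {"linear":[-0.026,-0.0315,0],"fingers":0.085},
  {"linear":[-0.026,-0.0315,0],"fingers":0.085},
  {"linear":[-0.026,-0.0315,0],"fingers":0.085},
  {"linear":[-0.026,-0.0315,0],"fingers":0.085},
  {"linear":[-0.026,-0.0315,0],"fingers":0.085},
  {"linear":[-0.026,-0.0315,0],"fingers":0.085},
  {"linear":[-0.026,-0.0315,0],"fingers":0.085},
  {"linear":[-0.026,-0.0315,0],"delta_rot":[0,0,-6],"fingers":0.085},
], force=40)

```text
$.plan[0]: bad value
```

Run:
```python
from h import *
s=manip.get_state();print(s["clock"],s["position"],s["contact_force"])
cv2.imwrite("pics/w1.png",manip.get_image("wrist")[:,:,::-1])
meas("card_mid","wrist",.132);meas("foam_mid","wrist",.137);meas("carton_in","wrist",.1)
goto([.4756,-.0485,.2])
print(manip.get_state()["clock"])
```

```text
1.8 [ 0.2238108  -0.52969708  0.25631148] [-0.39777773  0.31835204  0.56315405]
shift tool mm [-345.3 -419.2   56.3] toolx yaw deg -67.1 tilt [ 0.e+00 -1.e-04 -1.e+00]
2.0
```

View pics/w1.png

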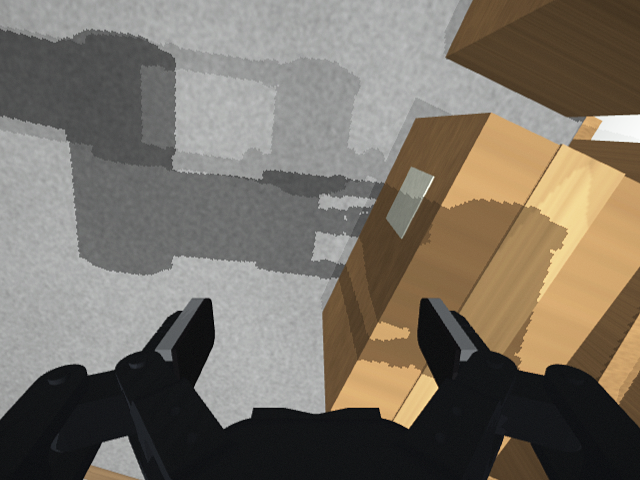

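The move was refused because delta_rot is needed in every row. The picture only shows the start position.

Emit:
send_rows([
  {"linear":[-0.026,-0.0315,0],"delta_rot":[0,0,0],"fingers":0.085},
  {"linear":[-0.026,-0.0315,0],"delta_rot":[0,0,0],"fingers":0.085},
  {"linear":[-0.026,-0.0315,0],"delta_rot":[0,0,0],"fingers":0.085},
  {"linear":[-0.026,-0.0315,0],"delta_rot":[0,0,0],"fingers":0.085},
  {"linear":[-0.026,-0.0315,0],"delta_rot":[0,0,0],"fingers":0.085},
  {"linear":[-0.026,-0.0315,0],"delta_rot":[0,0,0],"fingers":0.085},
  {"linear":[-0.026,-0.0315,0],"delta_rot":[0,0,0],"fingers":0.085},
  {"linear":[-0.026,-0.0315,0],"delta_rot":[0,0,0],"fingers":0.085},
  {"linear":[-0.026,-0.0315,0],"delta_rot":[0,0,0],"fingers":0.085},
  {"linear":[-0.026,-0.0315,0],"delta_rot":[0,0,0],"fingers":0.085},
  {"linear":[-0.026,-0.0315,0],"delta_rot":[0,0,0],"fingers":0.085},
  {"linear":[-0.026,-0.0315,0],"delta_rot":[0,0,-6],"fingers":0.085},
], force=40)

```text
clock: 3.0
position: [0.4546, -0.0942, 0.2542]
ee_rot: [0.003, 0.857, -0.515, 0.004]
contact_force: [1.5, -0.7, 0.1]
width: 0.0848
```

Run:
```python
from h import *
s=manip.get_state();print(s["clock"],s["position"],s["contact_force"])
cv2.imwrite("pics/w2.png",manip.get_image("wrist")[:,:,::-1])
meas("card_mid","wrist",.132);meas("foam_mid","wrist",.137)
goto([.4756,-.0485,.2])
print(manip.get_state()["clock"])
```

```text
3.0 [ 0.45462935 -0.09419517  0.25423881] [ 1.46932007 -0.70411418  0.10656249]
card_mid wrist 0.91 c 0.476 -0.0464 mean [ 0.477  -0.0455] size 0.058 0.043 ang 37.8
foam_mid wrist 0.7 c 0.5783 -0.0532 mean [ 0.5779 -0.0523] size 0.038 0.047 ang 32.3
shift tool mm [-30.4 -39.5  53.7] toolx yaw deg -61.71 tilt [ 0.0042 -0.0085 -1.    ]
3.15
```

View pics/w2.png

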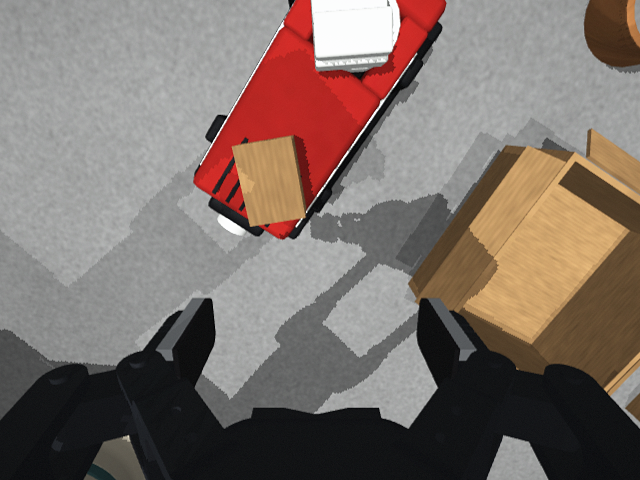

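The card is at (270,180). The foam is clipped at the top edge, and the carton is at the right.

Emit:
send_rows([
  {"linear":[-0.015,-0.02,0],"delta_rot":[0,0,0],"fingers":0.085},
  {"linear":[-0.015,-0.02,0],"delta_rot":[0,0,0],"fingers":0.085},
  {"linear":[0,0,0.015],"delta_rot":[0,0,-5],"fingers":0.085},
  {"linear":[0,0,0.03],"delta_rot":[0,0,-4.7],"fingers":0.085},
  {"linear":[0,0,0.03],"delta_rot":[0,0,0],"fingers":0.085},
  {"linear":[0,0,0],"delta_rot":[0,0,0],"fingers":0.085},
])

```text
clock: 3.65
position: [0.4778, -0.0545, 0.1791]
ee_rot: [0.005, 0.899, -0.439, 0.008]
contact_force: [-1.5, -0.1, -0.4]
width: 0.0849
```

Run:
```python
from h import *
goto([.476,-.0475,.128])
```

```text
shift tool mm [-7.6 -3.  50.9] toolx yaw deg -52.06 tilt [ 0.0101 -0.0162 -0.9998]
```

```bash
cat >> h.py <<'E'
def fix(P=None,yaw=None):
    p,M=tool(); y=np.arctan2(M[1,0],M[0,0]) if yaw is None else np.radians(yaw)
    G=np.array([[np.cos(y),np.sin(y),0],[np.sin(y),-np.cos(y),0],[0,0,-1]])
    if P is not None: goto(P)
    print("rot deg",np.round(np.degrees(R.from_matrix(M.T@G).as_rotvec()),2))
E
python3 - <<'E'
from h import *
fix([.476,-.0475,.128],-52)
E
```

```text
shift tool mm [-7.6 -3.  50.9] toolx yaw deg -52.06 tilt [ 0.0101 -0.0162 -0.9998]
rot deg [ 0.12 -1.09 -0.06]
```

Emit:
send_rows([
  {"linear":[-0.0065,-0.003,0.017],"delta_rot":[0.1,-1.1,0],"fingers":0.085},
  {"linear":[0,0,0.017],"delta_rot":[0,0,0],"fingers":0.085},
  {"linear":[0,0,0.017],"delta_rot":[0,0,0],"fingers":0.085},
  {"linear":[0,0,0],"delta_rot":[0,0,0],"fingers":0.03},
  {"linear":[0,0,0],"delta_rot":[0,0,0],"fingers":0.03},
  {"linear":[0,0,0],"delta_rot":[0,0,0],"fingers":0.03},
  {"linear":[0,0,0],"delta_rot":[0,0,0],"fingers":0.03},
  {"linear":[0,0,0],"delta_rot":[0,0,0],"fingers":0.03},
], force=25)

```text
clock: 4.32
position: [0.4787, -0.0573, 0.1345]
ee_rot: [0.001, 0.895, -0.446, 0.004]
contact_force: [0.6, 0.7, -0.8]
width: 0.0396
```

Run:
```python
from h import *
fix([.505,-.33,.22],-52);print(manip.get_state()["width"])
```

```text
shift tool mm [234.1 143.1 -84. ] toolx yaw deg -52.95 tilt [ 0.0067 -0.0047 -1.    ]
rot deg [-0.14 -0.45 -0.95]
0.039611381718856045
```

Emit:
send_rows([
  {"linear":[0,0,-0.03],"delta_rot":[0,0,0],"fingers":0.03},
  {"linear":[0,0,-0.04],"delta_rot":[0,0,0],"fingers":0.03},
  {"linear":[0.03,0.018,-0.01],"delta_rot":[0,0,0],"fingers":0.03},
  {"linear":[0.033,0.02,0],"delta_rot":[0,0,0],"fingers":0.03},
  {"linear":[0.033,0.02,0],"delta_rot":[0,0,0],"fingers":0.03},
  {"linear":[0.033,0.02,0],"delta_rot":[0,0,0],"fingers":0.03},
  {"linear":[0.033,0.02,0],"delta_rot":[0,0,0],"fingers":0.03},
  {"linear":[0.033,0.02,0],"delta_rot":[0,0,0],"fingers":0.03},
  {"linear":[0.033,0.02,0],"delta_rot":[0,0,0],"fingers":0.03},
  {"linear":[0,0,0],"delta_rot":[0,0,0],"fingers":0.03},
])

```text
clock: 5.15
position: [0.5098, -0.3334, 0.2323]
ee_rot: [0.002, 0.897, -0.442, 0.015]
contact_force: [0.1, 0.3, 0.2]
width: 0.0398
```

Run:
```python
from h import *
cv2.imwrite("pics/t3.png",manip.get_image("top")[160:400,320:640,::-1])
fix([.505,-.33,.14],-52);s=manip.get_state();print(s["width"],s["position"])
```

```text
shift tool mm [-4.9  4.3 92.1] toolx yaw deg -52.46 tilt [ 0.0233 -0.013  -0.9996]
rot deg [-0.6  -1.41 -0.45]
0.03954455931592986 [ 0.50922165 -0.3300288   0.23220338]
```

View pics/t3.png

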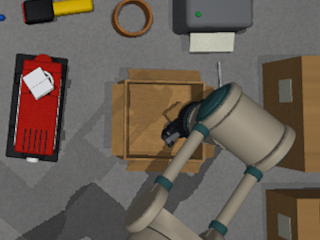

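Emit:
send_rows([
  {"linear":[-0.014,0.026,0.02],"delta_rot":[-0.6,-1.4,0],"fingers":0.03},
  {"linear":[0,0,0.037],"delta_rot":[0,0,0],"fingers":0.03},
  {"linear":[0,0,0.037],"delta_rot":[0,0,0],"fingers":0.03},
  {"linear":[0,0,0.035],"delta_rot":[0,0,0],"fingers":0.03},
  {"linear":[0,0,0],"delta_rot":[0,0,0],"fingers":0.03},
  {"linear":[0,0,0],"delta_rot":[0,0,0],"fingers":0.07},
  {"linear":[0,0,0],"delta_rot":[0,0,0],"fingers":0.07},
  {"linear":[0,0,-0.02],"delta_rot":[0,0,0],"fingers":0.07},
  {"linear":[0,0,-0.04],"delta_rot":[0,0,0],"fingers":0.085},
  {"linear":[0,0,-0.04],"delta_rot":[0,0,0],"fingers":0.085},
  {"linear":[0,0,-0.04],"delta_rot":[0,0,0],"fingers":0.085},
  {"linear":[0,0,0],"delta_rot":[0,0,0],"fingers":0.085},
])

```text
clock: 6.2
position: [0.484, -0.3316, 0.2624]
ee_rot: [0.001, 0.898, -0.44, 0.011]
contact_force: [0.2, -1.3, 1.2]
width: 0.0849
```

Run:
```python
from h import *
manip.get_image("scene");meas("card_mid","scene",.03);meas("foam_mid","scene",.13)
fix([.591,-.0465,.21],-57);s=manip.get_state();print(s["width"],s["position"],s["clock"])
```

```text
card_mid scene 0.66 c 0.4916 -0.3361 mean [ 0.4921 -0.3362] size 0.072 0.052 ang 35.8
foam_mid scene 0.58 c 0.5926 -0.0478 mean [ 0.5936 -0.05  ] size 0.065 0.063 ang 32.7
shift tool mm [-156.2 -259.9   43.9] toolx yaw deg -52.25 tilt [ 0.0067 -0.0016 -1.    ]
rot deg [-0.26 -0.3   4.75]
0.08514446343719505 [ 0.48080417 -0.32902744  0.25366671] 6.35
```

Emit:
send_rows([
  {"linear":[-0.0175,-0.027,0],"delta_rot":[-0.3,-0.3,0],"fingers":0.085},
  {"linear":[-0.0175,-0.027,0],"delta_rot":[0,0,0],"fingers":0.085},
  {"linear":[-0.0175,-0.027,0],"delta_rot":[0,0,0],"fingers":0.085},
  {"linear":[-0.0175,-0.027,0],"delta_rot":[0,0,0],"fingers":0.085},
  {"linear":[-0.0175,-0.027,0],"delta_rot":[0,0,0],"fingers":0.085},
  {"linear":[-0.0175,-0.027,0],"delta_rot":[0,0,0],"fingers":0.085},
  {"linear":[-0.0175,-0.027,0],"delta_rot":[0,0,0],"fingers":0.085},
  {"linear":[-0.0175,-0.027,0],"delta_rot":[0,0,4],"fingers":0.085},
  {"linear":[0,0,0],"delta_rot":[0,0,0],"fingers":0.085},
])

```text
clock: 7.1
position: [0.5621, -0.0743, 0.242]
ee_rot: [0.002, 0.88, -0.476, -0.011]
contact_force: [-0.3, -0.2, -0.0]
width: 0.0852
```

Run:
```python
from h import *
cv2.imwrite("pics/w4.png",manip.get_image("wrist")[:,:,::-1])
meas("foam_mid","wrist",.135)
fix([.591,-.0465,.138],-57);s=manip.get_state();print(s["width"],s["position"],s["clock"])
```

```text
foam_mid wrist 0.76 c 0.589 -0.0512 mean [ 0.5896 -0.051 ] size 0.059 0.048 ang 32.2
shift tool mm [ -8.6 -44.6 103.3] toolx yaw deg -56.76 tilt [-0.0236  0.0038 -0.9997]
rot deg [1.01 0.92 0.25]
0.08501569874749783 [ 0.56088459 -0.07849655  0.24195871] 7.2
```

View pics/w4.png

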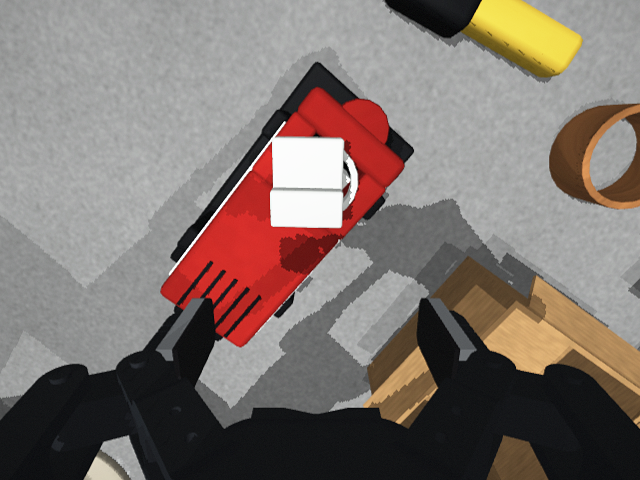

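The foam is at (307,182), with its ridge on the near side and the ring showing to its right.

Emit:
send_rows([
  {"linear":[-0.0045,-0.02,0.01],"delta_rot":[1.0,0.9,1.0],"fingers":0.085},
  {"linear":[-0.0045,-0.02,0.02],"delta_rot":[0,0,0],"fingers":0.085},
  {"linear":[0,0,0.02],"delta_rot":[0,0,0],"fingers":0.085},
  {"linear":[0,0,0],"delta_rot":[0,0,0],"fingers":0.085},
  {"linear":[0,0,0],"delta_rot":[0,0,0],"fingers":0.085},
])

```text
clock: 7.62
position: [0.5878, -0.0545, 0.1885]
ee_rot: [0.003, 0.875, -0.484, -0.001]
contact_force: [0.0, -0.5, 0.9]
width: 0.0848
```

Run:
```python
from h import *
fix([.590,-.049,.138],-58)
```

```text
shift tool mm [-3.6 -5.  50.4] toolx yaw deg -57.92 tilt [-0.0038 -0.0045 -1.    ]
rot deg [ 0.32 -0.11  0.08]
```

Emit:
send_rows([
  {"linear":[-0.0035,-0.005,0.017],"delta_rot":[0,0,0],"fingers":0.085},
  {"linear":[0,0,0.018],"delta_rot":[0,0,0],"fingers":0.085},
  {"linear":[0,0,0.016],"delta_rot":[0,0,0],"fingers":0.085},
  {"linear":[0,0,0],"delta_rot":[0,0,0],"fingers":0.035},
  {"linear":[0,0,0],"delta_rot":[0,0,0],"fingers":0.035},
  {"linear":[0,0,0],"delta_rot":[0,0,0],"fingers":0.035},
  {"linear":[0,0,0],"delta_rot":[0,0,0],"fingers":0.035},
  {"linear":[0,0,0],"delta_rot":[0,0,0],"fingers":0.035},
  {"linear":[0,0,-0.02],"delta_rot":[0,0,0],"fingers":0.035},
  {"linear":[0,0,-0.04],"delta_rot":[0,0,0],"fingers":0.035},
  {"linear":[0,0,-0.03],"delta_rot":[0,0,0],"fingers":0.035},
  {"linear":[0,0,0],"delta_rot":[0,0,0],"fingers":0.035},
], force=20)

```text
clock: 8.62
position: [0.5906, -0.0578, 0.2388]
ee_rot: [0.003, 0.873, -0.488, 0.004]
contact_force: [1.0, 0.4, 0.9]
width: 0.0456
```

Run:
```python
from h import *
fix([.52,-.335,.22],-58);s=manip.get_state();print(s["position"],s["width"])
```

```text
shift tool mm [198.9 205.4  21.2] toolx yaw deg -58.38 tilt [ 0.0034 -0.0098 -0.9999]
rot deg [ 0.13 -0.58 -0.38]
[ 0.59058004 -0.05776651  0.23875504] 0.04562955547781423
```

Gripped, since the opening is 45.6 mm. Next I carry the foam to the carton.

Emit:
send_rows([
  {"linear":[0.024,0.025,0],"delta_rot":[0.1,-0.6,0],"fingers":0.035},
  {"linear":[0.025,0.026,0],"delta_rot":[0,0,0],"fingers":0.035},
  {"linear":[0.025,0.026,0],"delta_rot":[0,0,0],"fingers":0.035},
  {"linear":[0.025,0.026,0],"delta_rot":[0,0,0],"fingers":0.035},
  {"linear":[0.025,0.026,0],"delta_rot":[0,0,0],"fingers":0.035},
  {"linear":[0.025,0.026,0],"delta_rot":[0,0,0],"fingers":0.035},
  {"linear":[0.025,0.026,0],"delta_rot":[0,0,0],"fingers":0.035},
  {"linear":[0.024,0.024,0],"delta_rot":[0,0,0],"fingers":0.035},
  {"linear":[0,0,0],"delta_rot":[0,0,0],"fingers":0.035},
  {"linear":[0,0,0],"delta_rot":[0,0,0],"fingers":0.035},
])

```text
clock: 9.45
position: [0.5209, -0.3456, 0.2466]
ee_rot: [-0.001, 0.875, -0.485, 0.009]
contact_force: [0.8, 0.1, -0.8]
width: 0.0454
```

Run:
```python
from h import *
fix([.52,-.33,.12],-58);s=manip.get_state();print(s["position"],s["width"])
```

```text
shift tool mm [-15.7  -6.2 126.4] toolx yaw deg -57.97 tilt [ 0.0173 -0.0074 -0.9998]
rot deg [-0.61 -0.88  0.04]
[ 0.52090357 -0.34559684  0.24660081] 0.04538503021114733
```

Emit:
send_rows([
  {"linear":[-0.014,-0.006,0.02],"delta_rot":[-0.6,-0.9,0],"fingers":0.035},
  {"linear":[0,0,0.038],"delta_rot":[0,0,0],"fingers":0.035},
  {"linear":[0,0,0.038],"delta_rot":[0,0,0],"fingers":0.035},
  {"linear":[0,0,0.035],"delta_rot":[0,0,0],"fingers":0.035},
  {"linear":[0,0,0],"delta_rot":[0,0,0],"fingers":0.035},
  {"linear":[0,0,0],"delta_rot":[0,0,0],"fingers":0.075},
  {"linear":[0,0,0],"delta_rot":[0,0,0],"fingers":0.075},
  {"linear":[0,0,-0.02],"delta_rot":[0,0,0],"fingers":0.075},
  {"linear":[0,0,-0.04],"delta_rot":[0,0,0],"fingers":0.085},
  {"linear":[0,0,-0.04],"delta_rot":[0,0,0],"fingers":0.085},
  {"linear":[0,0,-0.04],"delta_rot":[0,0,0],"fingers":0.085},
  {"linear":[0,0,-0.01],"delta_rot":[0,0,0],"fingers":0.085},
])

```text
clock: 10.45
position: [0.5233, -0.3257, 0.2804]
ee_rot: [0.0, 0.876, -0.482, 0.008]
contact_force: [0.7, -0.0, 0.7]
width: 0.0847
```

Run:
```python
from h import *
im=manip.get_image("scene");cv2.imwrite("pics/s5.png",cv2.resize(im[140:340,120:440,::-1],None,fx=2.4,fy=2.4))
meas("card_mid","scene",.03);meas("foam_mid","scene",.03);meas("beater_grip","scene",.13);meas("stand","scene",.055)
fix([.605,.323,.26],-65);s=manip.get_state();print(s["width"],s["position"],s["clock"],s["qpos"])
```

```text
card_mid scene 0.66 c 0.4944 -0.3361 mean [ 0.4945 -0.3356] size 0.072 0.053 ang 37.6
foam_mid scene 0.5 c 0.5422 -0.3062 mean [ 0.5393 -0.3037] size 0.029 0.05 ang 20.0
beater_grip scene 0.79 c 0.625 0.3162 mean [0.6251 0.3148] size 0.047 0.097 ang 55.8
stand scene 0.75 c 0.5692 0.3149 mean [0.5708 0.3089] size 0.215 0.109 ang 4.9
shift tool mm [-501.1 -417.4   11.3] toolx yaw deg -57.67 tilt [ 2.1e-03  7.0e-04 -1.0e+00]
rot deg [-0.13 -0.02  7.33]
0.08518061104899809 [ 0.52025777 -0.323608    0.27062772] 10.7 [-0.67100905  0.32512795  1.39746803  0.00189562  1.41780154  0.33525486]
```

View pics/s5.png

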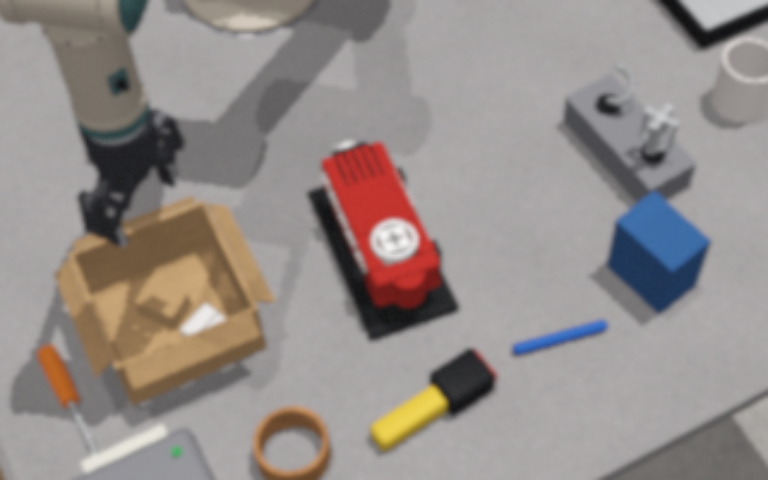

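Both pieces are in the carton, at about (165,300) and (205,320), and the socket at (395,240) is clear. I'll look at it with the wrist camera on the way past.

Emit:
send_rows([
  {"linear":[-0.0225,-0.0205,0],"delta_rot":[0,0,0],"fingers":0.085},
  {"linear":[-0.0225,-0.0205,0],"delta_rot":[0,0,0],"fingers":0.085},
  {"linear":[-0.0225,-0.0205,0],"delta_rot":[0,0,0],"fingers":0.085},
  {"linear":[-0.0225,-0.0205,0],"delta_rot":[0,0,0],"fingers":0.085},
  {"linear":[-0.0225,-0.0205,0],"delta_rot":[0,0,0],"fingers":0.085},
  {"linear":[-0.0225,-0.0205,0.015],"delta_rot":[0,0,0],"fingers":0.085},
  {"linear":[-0.0225,-0.0205,0.03],"delta_rot":[0,0,0],"fingers":0.085},
  {"linear":[-0.0225,-0.0205,0.03],"delta_rot":[0,0,0],"fingers":0.085},
  {"linear":[0,0,0],"delta_rot":[0,0,0],"fingers":0.085},
  {"linear":[0,0,0],"delta_rot":[0,0,0],"fingers":0.085},
  {"linear":[0,0,0],"delta_rot":[0,0,0],"fingers":0.085},
])

```text
clock: 11.62
position: [0.5548, -0.0739, 0.1793]
ee_rot: [0.002, 0.875, -0.484, -0.014]
contact_force: [0.0, -0.5, -0.6]
width: 0.085
```

Run:
```python
from h import *
im=manip.get_image("wrist")
c=proj("wrist",[[.592,-.05,.11]])[0];print(c)
# rectified crop: world patch 80mm at z=.110, 8px/mm ; image right = -y, up=+x
S=8;N=600;cx,cy=.592,-.05
w=np.array([[cx+.0375,cy+.0375,.11],[cx+.0375,cy-.0375,.11],[cx-.0375,cy-.0375,.11],[cx-.0375,cy+.0375,.11]])
H=cv2.getPerspectiveTransform(proj("wrist",w).astype(np.float32),np.float32([[0,0],[N,0],[N,N],[0,N]]))
cv2.imwrite("pics/sock.png",cv2.warpPerspective(im,H,(N,N),flags=cv2.INTER_CUBIC)[:,:,::-1]);cv2.imwrite("pics/w6.png",im[:,:,::-1])
s=manip.get_state();print(s["position"],s["clock"]);fix()
print([ (r["extent"],r["p"]) for r in manip.find_in("drive_socket","wrist")])
```

```text
[316.15256906 185.37281201]
[ 0.55516066 -0.07441151  0.17973529] 11.6667
rot deg [0.93 1.29 0.01]
[([285.4, 147.4, 366.2, 230.0], 0.58)]
```

View pics/sock.png

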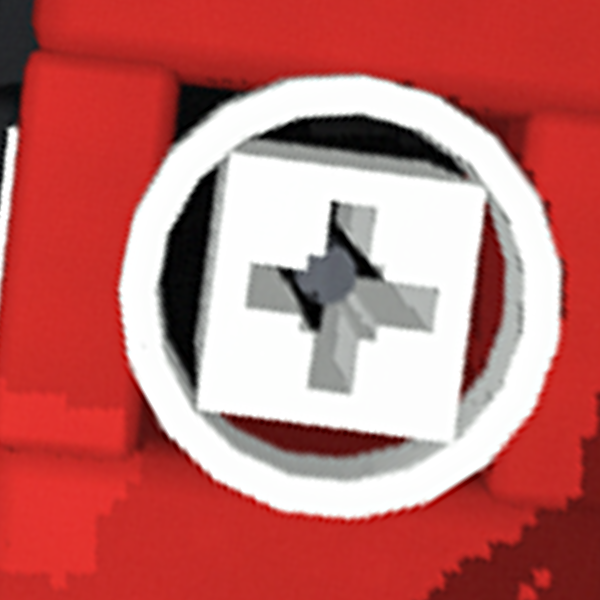

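Socket face corners are (230,152), (487,188), (455,442) and (198,410). That gives a centre at world (0.5923, -0.0553), a side of 32.3 mm (matches) and slot angle -7.3° mod 90. Next is the beater.

Emit:
send_rows([
  {"linear":[-0.01,-0.007,-0.03],"delta_rot":[0.9,1.3,0],"fingers":0.085},
  {"linear":[-0.0255,-0.0175,-0.03],"delta_rot":[0,0,0],"fingers":0.085},
  {"linear":[-0.0255,-0.0175,-0.02],"delta_rot":[0,0,0],"fingers":0.085},
  {"linear":[-0.0255,-0.0175,0],"delta_rot":[0,0,0],"fingers":0.085},
  {"linear":[-0.0255,-0.0175,0],"delta_rot":[0,0,0],"fingers":0.085},
  {"linear":[-0.0255,-0.0175,0],"delta_rot":[0,0,0],"fingers":0.085},
  {"linear":[-0.0255,-0.0175,0],"delta_rot":[0,0,0],"fingers":0.085},
  {"linear":[-0.0255,-0.0175,0],"delta_rot":[0,0,0],"fingers":0.085},
  {"linear":[-0.0255,-0.0175,0],"delta_rot":[0,0,0],"fingers":0.085},
  {"linear":[-0.0255,-0.0175,0],"delta_rot":[0,0,0],"fingers":0.085},
  {"linear":[-0.0255,-0.0175,0],"delta_rot":[0,0,0],"fingers":0.085},
  {"linear":[0,0,0],"delta_rot":[0,0,0],"fingers":0.085},
])

```text
clock: 12.72
position: [0.5866, 0.2408, 0.2783]
ee_rot: [-0.007, 0.867, -0.498, 0.015]
contact_force: [-0.2, -1.7, -0.0]
width: 0.085
```

Run:
```python
from h import *
im=manip.get_image("wrist");cv2.imwrite("pics/w7.png",im[:,:,::-1])
meas("beater_grip","wrist",.13);meas("hook_mid","wrist",.1);meas("stand","wrist",.055)
print(proj("wrist",[[.605,.323,.136]]))
fix([.605,.323,.2]);s=manip.get_state();print(s["position"],s["clock"])
```

```text
beater_grip wrist 0.74 c 0.6063 0.3254 mean [0.6073 0.3232] size 0.041 0.046 ang 70.0
hook_mid wrist 0.68 c 0.5129 0.3258 mean [0.515  0.3238] size 0.039 0.064 ang 45.1
stand wrist 0.68 c 0.5534 0.3199 mean [0.5605 0.3175] size 0.19 0.084 ang 4.9
[[218.29217034 152.37917897]]
shift tool mm [-68.5 -58.7  77.7] toolx yaw deg -60.02 tilt [ 0.0317 -0.0081 -0.9995]
rot deg [-1.34 -1.31  0.02]
[0.58595168 0.23501009 0.27782231] 12.9167
```

View pics/w7.png

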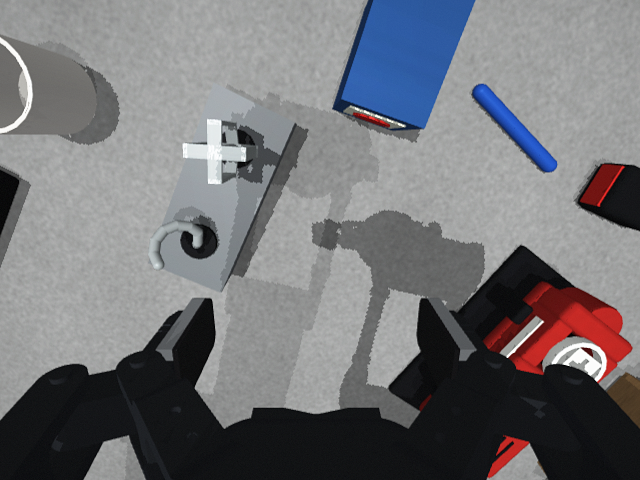

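The cross top is centred at about (215,152), with arms (183,152)–(247,153) and (214,120)–(215,184). The hook is at (195,240).

Run:
```python
from h import *
P=rays("wrist",[[183,152.5],[246,153],[214.5,120],[215,184]],.136)[:,:2]
print(P.round(4),P.mean(0)); 
for a,b in((0,1),(2,3)):
    d=P[b]-P[a];print(np.linalg.norm(d),np.degrees(np.arctan2(d[1],d[0])))
fix([.6065,.3235,.2])
```

```text
[[0.5923 0.3448]
 [0.6145 0.3056]
 [0.6237 0.3349]
 [0.5833 0.3152]] [0.6034587  0.32513343]
0.04504658711529417 -60.50471732053624
0.044993603278139206 -154.04620624762885
shift tool mm [-68.1 -60.2  77.7] toolx yaw deg -60.02 tilt [ 0.0317 -0.0081 -0.9995]
rot deg [-1.34 -1.31  0.02]
```

Emit:
send_rows([
  {"linear":[-0.018,-0.015,0],"delta_rot":[-1.3,-1.3,0],"fingers":0.085},
  {"linear":[-0.018,-0.014,0],"delta_rot":[0,0,2],"fingers":0.085},
  {"linear":[-0.018,-0.014,0.01],"delta_rot":[0,0,0],"fingers":0.085},
  {"linear":[-0.015,-0.012,0.02],"delta_rot":[0,0,0],"fingers":0.085},
  {"linear":[0,0,0.03],"delta_rot":[0,0,0],"fingers":0.085},
  {"linear":[0,0,0.0],"delta_rot":[0,0,0],"fingers":0.085},
  {"linear":[0,0,0.0],"delta_rot":[0,0,0],"fingers":0.085},
])

```text
clock: 13.5
position: [0.6061, 0.3104, 0.2209]
ee_rot: [-0.001, 0.852, -0.524, 0.003]
contact_force: [0.6, -0.5, 0.6]
width: 0.0849
```

Run:
```python
from h import *
im=manip.get_image("wrist")
N=480;cx,cy=.604,.325
w=np.array([[cx+.04,cy+.04,.136],[cx+.04,cy-.04,.136],[cx-.04,cy-.04,.136],[cx-.04,cy+.04,.136]])
H=cv2.getPerspectiveTransform(proj("wrist",w).astype(np.float32),np.float32([[0,0],[N,0],[N,N],[0,N]]))
cv2.imwrite("pics/beat.png",cv2.warpPerspective(im,H,(N,N),flags=cv2.INTER_CUBIC)[:,:,::-1])
fix([.604,.325,.115],-62);print(manip.get_state()["clock"])
```

```text
shift tool mm [-14.8  -5.1 105.4] toolx yaw deg -63.22 tilt [ 0.0045 -0.003  -1.    ]
rot deg [-0.15 -0.27 -1.22]
13.55
```

View pics/beat.png

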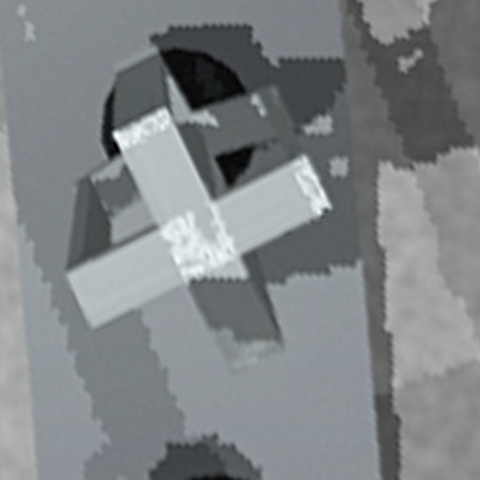

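Rectified at 6 px/mm: the long arm runs from (81,298) to (319,183), 44.2 mm, so yaw is -64.4°. The centre at (200,241) is about (0.604, 0.331). The earlier (0.604, 0.325) was biased because the arm was still settling.

Emit:
send_rows([
  {"linear":[-0.01,-0.004,0.01],"delta_rot":[0,0,1.2],"fingers":0.085},
  {"linear":[-0.01,-0.004,0.015],"delta_rot":[0,0,0],"fingers":0.085},
  {"linear":[0,0,0.02],"delta_rot":[0,0,0],"fingers":0.085},
  {"linear":[0,0,0],"delta_rot":[0,0,0],"fingers":0.085},
  {"linear":[0,0,0],"delta_rot":[0,0,0],"fingers":0.085},
])

```text
clock: 13.97
position: [0.6096, 0.3263, 0.1852]
ee_rot: [-0.005, 0.843, -0.537, 0.007]
contact_force: [1.0, 0.3, 1.7]
width: 0.0848
```

Run:
```python
from h import *
fix([.604,.331,.115],-64.4)
```

```text
shift tool mm [-7.1  4.3 70.1] toolx yaw deg -64.98 tilt [ 1.790e-02  6.000e-04 -9.998e-01]
rot deg [-0.94 -0.41 -0.57]
```

Emit:
send_rows([
  {"linear":[-0.006,0.003,0.01],"delta_rot":[-0.9,-0.4,-0.5],"fingers":0.085},
  {"linear":[0,0,0.015],"delta_rot":[0,0,0],"fingers":0.085},
  {"linear":[0,0,0],"delta_rot":[0,0,0],"fingers":0.085},
  {"linear":[0,0,0],"delta_rot":[0,0,0],"fingers":0.085},
])

```text
clock: 14.3
position: [0.607, 0.3297, 0.1662]
ee_rot: [-0.004, 0.845, -0.534, 0.002]
contact_force: [0.4, 1.3, -0.2]
width: 0.0852
```

Run:
```python
from h import *
fix([.604,.331,.115],-64.4)
```

```text
shift tool mm [-2.4  2.6 51.2] toolx yaw deg -64.58 tilt [ 0.0072  0.004  -1.    ]
rot deg [-0.47  0.03 -0.18]
```

Emit:
send_rows([
  {"linear":[-0.002,0.002,0.017],"delta_rot":[-0.4,0,0],"fingers":0.085},
  {"linear":[0,0,0.018],"delta_rot":[0,0,0],"fingers":0.085},
  {"linear":[0,0,0.015],"delta_rot":[0,0,0],"fingers":0.085},
  {"linear":[0,0,0],"delta_rot":[0,0,0],"fingers":0.085},
  {"linear":[0,0,0],"delta_rot":[0,0,0],"fingers":0.085},
])

```text
clock: 14.72
position: [0.608, 0.332, 0.1224]
ee_rot: [-0.005, 0.845, -0.534, 0.003]
contact_force: [0.3, -0.7, -0.0]
width: 0.0849
```

Run:
```python
from h import *
fix([.604,.331,.115],-64.4)
```

```text
shift tool mm [-0.8  4.1  7.4] toolx yaw deg -64.59 tilt [ 0.0102  0.0056 -0.9999]
rot deg [-0.66  0.04 -0.19]
```

Emit:
send_rows([
  {"linear":[-0.001,0.0045,0.007],"delta_rot":[-0.7,0,-0.2],"fingers":0.085},
  {"linear":[0,0,0],"delta_rot":[0,0,0],"fingers":0.085},
  {"linear":[0,0,0],"delta_rot":[0,0,0],"fingers":0.04},
  {"linear":[0,0,0],"delta_rot":[0,0,0],"fingers":0.04},
  {"linear":[0,0,0],"delta_rot":[0,0,0],"fingers":0.04},
  {"linear":[0,0,0],"delta_rot":[0,0,0],"fingers":0.04},
  {"linear":[0,0,0],"delta_rot":[0,0,0],"fingers":0.04},
  {"linear":[0,0,0],"delta_rot":[0,0,0],"fingers":0.04},
  {"linear":[0,0,0],"delta_rot":[0,0,0],"fingers":0.04},
], force=50)

```text
clock: 15.47
position: [0.6054, 0.3318, 0.1205]
ee_rot: [-0.003, 0.846, -0.533, 0.001]
contact_force: [-0.4, 0.0, -0.7]
width: 0.0444
```

Run:
```python
from h import *
s=manip.get_state();print(s["position"],s["width"],s["contact_force"],s["moment"]);fix([.604,.331,.2],-64.4)
```

```text
[0.60538394 0.33184744 0.12051928] 0.04443072210978811 [-0.40414593  0.01573632 -0.68314584] [-0.0327682   0.03320247 -0.0046737 ]
shift tool mm [  0.1   1.2 -79.5] toolx yaw deg -64.37 tilt [ 0.0051  0.0029 -1.    ]
rot deg [-0.33  0.02  0.03]
```

Gripped at 44.4 mm. Now I lift straight up.

Emit:
send_rows([
  {"linear":[0,0,-0.012],"delta_rot":[0,0,0],"fingers":0.04},
  {"linear":[0,0,-0.016],"delta_rot":[0,0,0],"fingers":0.04},
  {"linear":[0,0,-0.02],"delta_rot":[0,0,0],"fingers":0.04},
  {"linear":[0,0,-0.025],"delta_rot":[0,0,0],"fingers":0.04},
  {"linear":[0,0,-0.03],"delta_rot":[0,0,0],"fingers":0.04},
  {"linear":[0,0,-0.03],"delta_rot":[0,0,0],"fingers":0.04},
  {"linear":[0,0,-0.01],"delta_rot":[0,0,0],"fingers":0.04},
  {"linear":[0,0,0],"delta_rot":[0,0,0],"fingers":0.04},
])

```text
clock: 16.13
position: [0.6033, 0.3307, 0.2718]
ee_rot: [-0.0, 0.846, -0.533, -0.0]
contact_force: [0.1, 0.4, -1.9]
width: 0.0443
```

Run:
```python
from h import *
s=manip.get_state();print(s["position"],s["width"],s["contact_force"],s["qpos"]);fix([.592,-.055,.26],-97.3)
```

```text
[0.60326681 0.33073357 0.27175895] 0.04432862210265764 [ 0.07696654  0.42396235 -1.89586112] [4.00141918e-01 4.42475792e-01 1.21010086e+00 6.07321744e-04
 1.48881935e+00 1.52359165e+00]
shift tool mm [342.9 177.   11.5] toolx yaw deg -64.37 tilt [-1.e-04  6.e-04 -1.e+00]
rot deg [-0.    0.04 32.93]
```

Emit:
send_rows([
  {"linear":[0.015,0.008,0],"delta_rot":[0,0,0],"fingers":0.04},
  {"linear":[0.03,0.0155,0],"delta_rot":[0,0,0],"fingers":0.04},
  {"linear":[0.03,0.0155,0],"delta_rot":[0,0,0],"fingers":0.04},
  {"linear":[0.03,0.0155,0],"delta_rot":[0,0,0],"fingers":0.04},
  {"linear":[0.03,0.0155,0],"delta_rot":[0,0,0],"fingers":0.04},
  {"linear":[0.03,0.0155,0],"delta_rot":[0,0,0],"fingers":0.04},
  {"linear":[0.03,0.0155,0],"delta_rot":[0,0,0],"fingers":0.04},
  {"linear":[0.03,0.0155,0],"delta_rot":[0,0,0],"fingers":0.04},
  {"linear":[0.03,0.0155,0],"delta_rot":[0,0,0],"fingers":0.04},
  {"linear":[0.03,0.0155,0],"delta_rot":[0,0,0],"fingers":0.04},
  {"linear":[0.03,0.0155,0],"delta_rot":[0,0,0],"fingers":0.04},
  {"linear":[0.02,0.01,0],"delta_rot":[0,0,0],"fingers":0.04},
])

```text
clock: 17.13
position: [0.5819, -0.0641, 0.2613]
ee_rot: [0.006, 0.849, -0.529, -0.008]
contact_force: [-0.4, -0.7, -1.5]
width: 0.044
```

Emit:
send_rows([
  {"linear":[0,0,0],"delta_rot":[0,0,6.6],"fingers":0.04},
  {"linear":[0,0,0],"delta_rot":[0,0,6.6],"fingers":0.04},
  {"linear":[0,0,0],"delta_rot":[0,0,6.6],"fingers":0.04},
  {"linear":[0,0,0],"delta_rot":[0,0,6.6],"fingers":0.04},
  {"linear":[0,0,0],"delta_rot":[0,0,6.6],"fingers":0.04},
  {"linear":[0,0,0],"delta_rot":[0,0,0],"fingers":0.04},
  {"linear":[0,0,0],"delta_rot":[0,0,0],"fingers":0.04},
])

```text
clock: 17.72
position: [0.5721, -0.0772, 0.253]
ee_rot: [-0.016, -0.649, 0.761, 0.011]
contact_force: [0.7, -0.5, -0.9]
width: 0.0444
```

Run:
```python
from h import *
s=manip.get_state();print(s["position"],s["width"],s["contact_force"]);fix([.592,-.055,.225],-97.3)
```

```text
[ 0.57206148 -0.07724817  0.25303953] 0.044445289493522736 [ 0.71067091 -0.5475211  -0.93719342]
shift tool mm [-25.4 -17.2  27.2] toolx yaw deg -99.03 tilt [-0.0378 -0.004  -0.9993]
rot deg [ 2.11 -0.54 -1.74]
```

Emit:
send_rows([
  {"linear":[-0.008,-0.006,0],"delta_rot":[2.1,-0.5,-1.7],"fingers":0.04},
  {"linear":[-0.008,-0.006,0],"delta_rot":[0,0,0],"fingers":0.04},
  {"linear":[-0.007,-0.005,0],"delta_rot":[0,0,0],"fingers":0.04},
  {"linear":[0,0,0.01],"delta_rot":[0,0,0],"fingers":0.04},
  {"linear":[0,0,0],"delta_rot":[0,0,0],"fingers":0.04},
  {"linear":[0,0,0],"delta_rot":[0,0,0],"fingers":0.04},
])

```text
clock: 18.22
position: [0.5912, -0.0561, 0.2395]
ee_rot: [-0.003, -0.664, 0.748, 0.002]
contact_force: [-0.1, -0.5, -1.6]
width: 0.0446
```

Run:
```python
from h import *
s=manip.get_state();print(s["position"],s["width"],s["contact_force"]);fix([.5923,-.0553,.225],-97.3)
```

```text
[ 0.5912261  -0.0561446   0.23947579] 0.04459269604157246 [-0.06576764 -0.45855796 -1.56819485]
shift tool mm [-1.  -1.  14.5] toolx yaw deg -96.81 tilt [-0.0059 -0.0011 -1.    ]
rot deg [ 0.33 -0.1   0.49]
```

Emit:
send_rows([
  {"linear":[-0.001,-0.001,0.013],"delta_rot":[0.3,-0.1,0.5],"fingers":0.04},
  {"linear":[0,0,0],"delta_rot":[0,0,0],"fingers":0.04},
  {"linear":[0,0,0],"delta_rot":[0,0,0],"fingers":0.04},
])

```text
clock: 18.47
position: [0.5922, -0.0554, 0.2256]
ee_rot: [-0.001, -0.661, 0.75, 0.001]
contact_force: [-0.1, 0.4, -0.4]
width: 0.0441
```

Run:
```python
from h import *
K=cam("wrist")
p,M=tool()
c=proj("wrist",[[.5923,-.0553,.11], p+M@[0,0,.0995]])
im=manip.get_image("wrist")
fix([.5923,-.0553,.21],-97.3);print(manip.get_state()["position"],c)
x0,y0=int(c[0,0])-80,int(c[0,1])-75
cv2.imwrite("pics/w8.png",cv2.resize(im[max(y0,0):y0+150,x0:x0+160,::-1],None,fx=4,fy=4,interpolation=cv2.INTER_CUBIC));print(x0,y0)
```

```text
shift tool mm [-0.1 -0.6 15.3] toolx yaw deg -97.25 tilt [-3.4e-03 -3.0e-04 -1.0e+00]
rot deg [ 0.19 -0.04  0.05]
[ 0.59179543 -0.05530944  0.22531384] [[314.83531353 238.82248632]
 [315.0625549  247.02018698]]
234 163
```

View pics/w8.png

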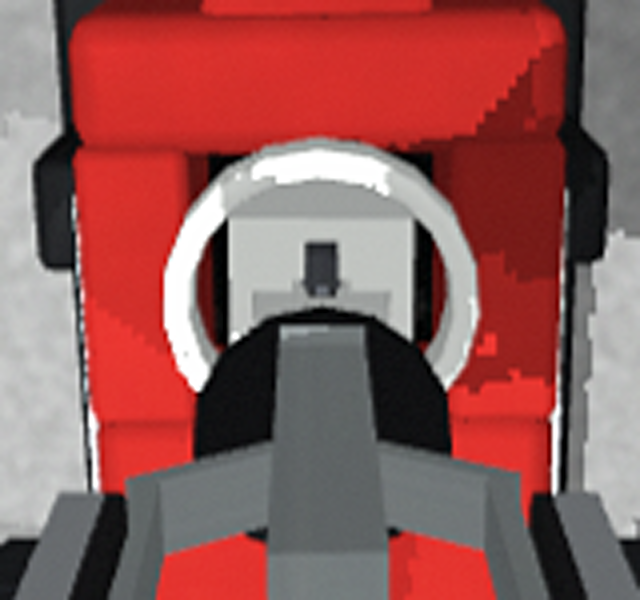

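The slot centre is at crop x≈321 and the collar centre at ≈322, and the square is level with the image, so yaw and jaw-axis alignment look right. I'll check the collar against where an ideal grasp would put it.

Run:
```python
from h import *
p,M=tool(); f=.0995
q=lambda x,y,h:p+M@np.array([x,y,f-h])
n=["collarL","collarR","collarfront40","collarfront34","strapbot front L","strapbot R","straptop L","straptop R"]
P=[q(-.018,0,.037),q(.018,0,.037),q(0,-.018,.040),q(0,-.018,.034),q(-.005,-.0225,.063),q(.005,-.0225,.063),q(-.005,-.0225,.1),q(.005,-.0225,.1)]
for a,b in zip(n,proj("wrist",P)): print(a,b.round(1),"crop",((b-[234,163])*4).round(0))
```

```text
collarL [282.4 269.2] crop [194. 425.]
collarR [347.5 269.2] crop [454. 425.]
collarfront40 [314.9 240. ] crop [324. 308.]
collarfront34 [314.9 236.6] crop [324. 294.]
strapbot front L [304.  246.2] crop [280. 333.]
strapbot R [325.6 246.3] crop [366. 333.]
straptop L [300.8 279.8] crop [267. 467.]
straptop R [328.3 279.8] crop [377. 467.]
```

The prediction matches the picture within about 0.3 mm, so the beater is centred in the grip. Descending.

Emit:
send_rows([
  {"linear":[0,-0.0005,0.012],"delta_rot":[0.2,0,0],"fingers":0.04},
  {"linear":[0,0,0.008],"delta_rot":[0,0,0],"fingers":0.04},
  {"linear":[0,0,0],"delta_rot":[0,0,0],"fingers":0.04},
  {"linear":[0,0,0],"delta_rot":[0,0,0],"fingers":0.04},
], force=80)

```text
clock: 18.85
position: [0.5931, -0.0561, 0.2067]
ee_rot: [0.0, -0.661, 0.75, -0.002]
contact_force: [0.9, 0.5, -2.2]
width: 0.0439
```

Run:
```python
from h import *
s=manip.get_state();print(s["position"],s["width"],s["contact_force"]);fix([.5923,-.0553,.1755],-97.3)
```

```text
[ 0.59306465 -0.05612138  0.206717  ] 0.04390652820781327 [ 0.92461666  0.51586997 -2.17264496]
shift tool mm [-0.8  0.9 31.2] toolx yaw deg -97.23 tilt [ 0.0024 -0.0019 -1.    ]
rot deg [-0.15 -0.09  0.07]
```

Emit:
send_rows([
  {"linear":[-0.0008,0.0009,0.004],"delta_rot":[-0.1,-0.1,0],"fingers":0.04},
  {"linear":[0,0,0.006],"delta_rot":[0,0,0],"fingers":0.04},
  {"linear":[0,0,0.006],"delta_rot":[0,0,0],"fingers":0.04},
  {"linear":[0,0,0.002],"delta_rot":[0,0,0],"fingers":0.04},
])

```text
clock: 19.18
position: [0.5932, -0.0555, 0.1896]
ee_rot: [0.001, -0.661, 0.75, -0.002]
contact_force: [-0.8, -1.3, -1.6]
width: 0.044
```

Run:
```python
from h import *
s=manip.get_state();print(s["position"],s["width"],s["contact_force"]);fix([.5923,-.0553,.1755],-97.3)
```

```text
[ 0.59324057 -0.05553229  0.18958175] 0.04396343008969795 [-0.79100474 -1.30028966 -1.5950244 ]
shift tool mm [-0.1  1.  14.1] toolx yaw deg -97.24 tilt [ 4.2e-03 -6.0e-04 -1.0e+00]
rot deg [-0.24 -0.    0.06]
```

The wings are entering, with no axial load 8 mm below the unmeshed height. Pressing on.

Emit:
send_rows([
  {"linear":[0,0.0008,0.005],"delta_rot":[-0.2,0,0],"fingers":0.04},
  {"linear":[0,0,0.005],"delta_rot":[0,0,0],"fingers":0.04},
  {"linear":[0,0,0.004],"delta_rot":[0,0,0],"fingers":0.04},
  {"linear":[0,0,0.003],"delta_rot":[0,0,0],"fingers":0.04},
])

```text
clock: 19.52
position: [0.5937, -0.0556, 0.175]
ee_rot: [0.002, -0.661, 0.75, -0.002]
contact_force: [-5.5, 0.6, 25.0]
width: 0.0435
```

Run:
```python
from h import *
s=manip.get_state();print(s["position"],s["width"],s["contact_force"]);fix([.5923,-.0553,.1755],-97.3)
```

```text
[ 0.59366324 -0.05555639  0.17499376] 0.04345912048057632 [-5.4888669   0.62237707 25.04829054]
shift tool mm [-0.1  1.4 -0.5] toolx yaw deg -97.24 tilt [ 5.e-03 -9.e-04 -1.e+00]
rot deg [-0.29 -0.02  0.06]
```

Emit:
send_rows([
  {"linear":[0,0.0008,0.002],"delta_rot":[-0.2,0,0],"fingers":0.04},
  {"linear":[0,0,0.0015],"delta_rot":[0,0,0],"fingers":0.04},
])

```text
clock: 19.68
position: [0.5936, -0.0555, 0.1753]
ee_rot: [0.002, -0.661, 0.75, -0.002]
contact_force: [-3.6, -0.3, 8.4]
width: 0.0443
```

Run:
```python
from h import *
for n in("wrist","scene","wrist","scene","top"):
    im=manip.get_image(n);s=manip.get_state();print(s["clock"],s["position"],s["width"],s["contact_force"])
    if n=="wrist":cv2.imwrite("pics/w9.png",im[:,:,::-1])
    if n=="scene":sc=im
meas("card_mid","top",.03);meas("foam_mid","top",.03);fix()
a=cv2.resize(im[140:340,120:560,::-1],(800,364));b=cv2.imread("pics/w9.png")[120:420,180:480]
cv2.imwrite("pics/end.png",np.hstack([cv2.resize(b,(400,400)),cv2.resize(sc[180:320,120:260,::-1],(400,400))]))
```

```text
19.7333 [ 0.59353678 -0.05553422  0.17521757] 0.04390372356956952 [-2.37801462  0.57791837  9.55557323]
19.7833 [ 0.59355495 -0.05556123  0.17522124] 0.043990441955790015 [-1.96293891  0.55647857  9.50431158]
19.8333 [ 0.59355756 -0.05552032  0.17523502] 0.043775131226073814 [-2.02279349  0.47336444  8.57742269]
19.8833 [ 0.59354562 -0.05554855  0.17522184] 0.04380167650384361 [-1.84418567  0.06332868  9.5968487 ]
19.9333 [ 0.59355156 -0.05555628  0.17524774] 0.04385534963023596 [-3.14699787  0.98524048  9.92534378]
card_mid top 0.92 c 0.4884 -0.333 mean [ 0.4884 -0.3329] size 0.06 0.044 ang 37.9
foam_mid top 0.85 c 0.5577 -0.3086 mean [ 0.5577 -0.3093] size 0.037 0.058 ang 26.1
rot deg [-0.31 -0.04  0.  ]
```

View pics/end.png

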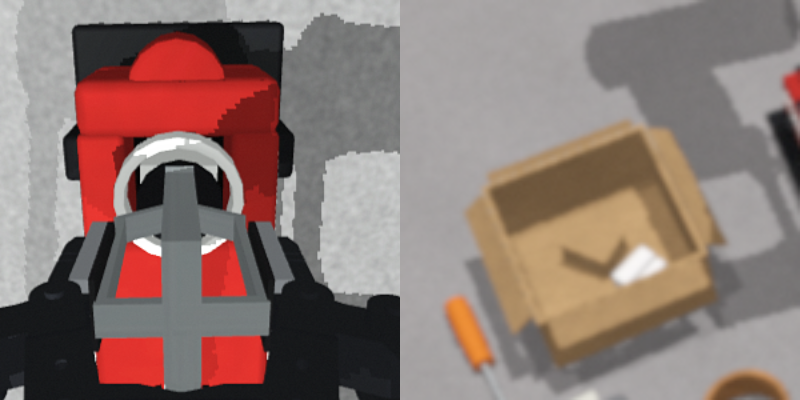

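The collar is down inside the ring, and both pieces are visible low in the carton. I'll add a bit more push for margin.

Emit:
send_rows([
  {"linear":[0,0,0.0035],"delta_rot":[-0.2,0,0],"fingers":0.04},
])

```text
clock: 20.12
position: [0.5938, -0.0555, 0.175]
ee_rot: [0.001, -0.661, 0.75, -0.002]
contact_force: [-7.3, 2.1, 27.1]
width: 0.0441
```

Run:
```python
from h import *
for i in range(5):
    manip.get_image("wrist");s=manip.get_state();print(s["clock"],s["position"],s["width"],s["contact_force"])
fix()
f=s["contact_force"][2]
if 13<f<35 and s["position"][2]<.1757: print(manip.sign_off())
```

```text
20.1667 [ 0.59378457 -0.05551398  0.1751249 ] 0.04400166401720061 [-4.55640386  1.34006195 16.32445603]
20.2167 [ 0.59373303 -0.0555395   0.17509415] 0.04419480912853788 [-5.22486834  1.21733666 17.44039845]
20.2667 [ 0.59373389 -0.05554292  0.1750931 ] 0.04392502751692527 [-4.6924244   0.8640887  18.11153253]
20.3167 [ 0.59374068 -0.05553447  0.17512499] 0.04379677741356172 [-4.86732159  1.22197978 17.8909472 ]
20.3667 [ 0.59373506 -0.05554863  0.17510575] 0.044046058142768484 [-5.07289879  2.07405146 18.03311478]
rot deg [-0.26 -0.06  0.  ]
the job is handed in; nothing more can be done
None
```

I cleared both packing pieces into the waste carton and pressed the beater fully home in the drive socket. I handed the job in at about 20.4 s with the fingers still gripping the beater.

**Last checks on the beater:**
- **Height:** the tool stood at 0.1751 m, against about 0.1755 m predicted for fully home and 0.1975 m for unmeshed.
- **Force:** the upward force held steady at about 18 N, above the roughly 8 N spring.
- **Pose and grip:** the tool's tilt was about 0.3°, and the grip was 44 mm wide on the cage.
- **Picture:** the last picture viewed, just before the final extra push, shows the collar down inside the ring.

**Packing:** the last top view puts the card at about (0.488, -0.333) and the foam at about (0.558, -0.309), both low in the carton and released.

**Disagreements and limits:**
- My first beater position was about 6 mm off in y, because that picture was used with a pose taken while the arm was still settling. A second view corrected it.
- The tool stood about 1.5 mm in x from the measured socket centre, with about 5 N of sideways force. That is inside the 6 mm limit.
- I could not read the ejector travel directly. I took it from the seating height.

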